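# Change floats at the inspection camera

### The job

I am checking the brass feet of the waggler floats in the wooden rack. The yellow-tipped one is done: drop it foot down into the grey storage tube, then take the red-tipped one and hold it up to the inspection camera, in line with the barrel, its brass foot pointing straight into the middle of the lens from 50 mm away. Finish while still holding it there in the air, steady; never touch the camera, and leave the green-tipped float in the rack and the other things on the table where they are.

Things in the scene. Friction and masses are not known exactly. Their poses are not given: they have to be found in the camera images.
- float_yellow: Waggler fishing float, yellow tip, round, 130 mm long, ~25 g. Origin: centre of the foot's underside; z runs from foot to tip. Brass foot 12 mm dia (0-12 mm), stem 10 mm dia (to 45), wooden body (45-104; an even 18 mm dia from 56 to 94: grip there), thin antenna, coloured tip (114-130). Starts foot down in one of the rack's holes (which one varies), leaning up to 5 degrees. Goes into the tube.
- float_red: Waggler fishing float, red tip, round, 130 mm long, ~25 g. Origin: centre of the foot's underside; z runs from foot to tip. Brass foot 12 mm dia (0-12 mm), stem 10 mm dia (to 45), wooden body (45-104; an even 18 mm dia from 56 to 94: grip there), thin antenna, coloured tip (114-130). Starts foot down in one of the rack's holes (which one varies), leaning up to 5 degrees. To be shown to the camera.
- float_green: Waggler fishing float, green tip, round, 130 mm long, ~25 g. Origin: centre of the foot's underside; z runs from foot to tip. Brass foot 12 mm dia (0-12 mm), stem 10 mm dia (to 45), wooden body (45-104; an even 18 mm dia from 56 to 94: grip there), thin antenna, coloured tip (114-130). Starts foot down in one of the rack's holes (which one varies), leaning up to 5 degrees. Stays in the rack.
- rack: Fixed wooden block, 50 (x) x 180 (y) x 50 mm high, origin at the centre of its underside. Three round holes of 14 mm in its top at y = -60, 0 and +60 mm on its centre line, 42 mm deep (hole floors 8 mm above the table); a float's body from 42 mm above its foot upward stands out above the block.
- tube: Fixed grey storage tube standing upright on a round foot of 60 mm diameter; origin at the centre of its underside. Bore 22 mm, outer diameter 32 mm, rim 68 mm above the table, inner floor 8 mm above the table; empty at the start.
- camera: Fixed inspection camera. Grey base 90 (x) x 85 (y) x 14 mm, origin at the centre of its underside; two cheeks to 98 mm high, 30 mm either side, carry a black barrel, 38 mm dia, with a white ring light, 48 mm dia, round the lens. The barrel looks up, leaning 0.35 to 0.6 rad from vertical toward the base's own -x (roughly the robot).
- lens (a point): Centre of the camera's lens, flush with the front of the ring light; about 0.13 m above the table. Its z axis points out of the lens along the viewing direction (up and toward the robot). The barrel's tilt does not change unless it is pushed.
- plug_red: Loose red-and-white plug lure lying on the table, 65 x 90 x 20 mm, origin at the centre of its underside. Bystander.
- shot_tin: Loose round red-brown tin, 51 mm diameter, 19 mm high, origin at the centre of its underside. Bystander.
- line_spool_a: Loose blue spool of line lying flat, 64 mm diameter, 23 mm high, origin at the centre of its underside. Bystander.

How it is judged (in metres and radians):
On the way:
1. the yellow-tipped float stands foot down in the tube, on its floor, let go (horizontal distance between float_yellow and tube below 0.008 m and z of float_yellow in the frame of tube below 0.014 m and angle between float_yellow's own z axis and vertical below 0.2 rad and contact force between float_yellow and the fingers below 0.1 N), for 0.2 s.
At the end, for the whole second after the job is handed in: Yellow float stands on the tube floor (6 mm, 0.2 rad), let go. Red float held steady by the fingers alone: foot toward the lens, 35-65 mm in front of it, within 10 mm of its axis in lens x and y, float axis within 0.18 rad of the lens axis. Green float still in its hole (all of step 1 and z of float_red in the frame of lens between 0.035 and 0.065 m and x of float_red in the frame of lens between -0.01 and 0.01 m and y of float_red in the frame of lens between -0.01 and 0.01 m and angle between the z axis of float_red and the z axis of lens, either way round below 0.18 rad and angle between float_red's own z axis and vertical below 1 rad and height (world z) of float_red above 0.1 m and contact force between float_red and the fingers above 1 N and linear speed of float_red below 0.02 m/s and angular speed of float_red below 0.1 rad/s and contact force between float_red and camera below 0.1 N and contact force between float_red and rack below 0.1 N and contact force between float_red and tube below 0.1 N and distance of float_green from where it was at the start of the episode below 0.02 m and angle between float_green's own z axis and vertical below 0.2 rad); the arm keeps its last pose, push and grip.
It fails at once if the camera is touched (contact force between camera and the fingers above 0.5 N or contact force between camera and the arm above 0.5 N or contact force between camera and float_red above 0.5 N or contact force between camera and float_yellow above 0.5 N).
It fails at once if the green-tipped float is moved more than 30 mm (distance of float_green from where it was at the start of the episode above 0.03 m).
It fails at once if the red plug lure is moved more than 30 mm (distance of plug_red from where it was at the start of the episode above 0.03 m).
It fails at once if the round tin is moved more than 30 mm (distance of shot_tin from where it was at the start of the episode above 0.03 m).
It fails at once if the blue line spool is moved more than 30 mm (distance of line_spool_a from where it was at the start of the episode above 0.03 m).
It also fails if it takes over 64 s, if anything falls off the work surface, if the arm or the gripper's body presses on something with over 40 N, if the wrist force passes 120 N, or if a joint passes its speed limit or range.

### The arm

A 6-joint arm with a two-finger parallel gripper is mounted at the origin on a cart in front of the work surface, level with it; the furniture and walls round the work are solid. World frame = base frame: x ahead of the robot, y to its left, z up, the work surface at z = 0. Lengths are in mm, angles in rad, forces in N, time in s.
With the tool pointing down it reaches from about 300 to 875 mm from the base axis. Payload 6.4 kg.
Tool frame: the origin (TCP) lies on the centre line of the jaws, within the pads' length; the fingertips stand bot.nose_length ahead of it and the grasp point (between the pads) lies 5 mm behind it (bot.nose_length is the distance from the TCP to the fingertips, in mm); z points along the fingers, y is the line along which they close (so a half turn about z gives the same grasp; the last joint's range is limited). The gripper opens to 85 mm and grips with 20 to 120 N. Pads are 22 mm wide; open, the fingers measure 114 mm over their backs; the gripper's body (76 mm by 85 mm) begins 54 mm behind the grasp point. The pads swing forward as they close: fully open they stand 13 mm farther back than shut.
Start: joints at [-1.354, 0.181, 1.607, -0, 1.354, -0.206], TCP at [235.949, -524.375, 245.288] pointing down, gripper open.
Joint ranges: [-2.99, 2.99], [-0.89, 2.07], [0.3, 2.58], [-1.14, 4.28], [0, 2.63], [-3.12, 3.12]. Speed limits (rad/s): [2.57, 2.57, 3.01, 3.14, 3.14, 3.14].

### API

Orientations are given as a rotation vector (axis times angle).
In Python, from cell import bot, claw, eyes gives the robot as it stands. Calls block until the motion is done:
- bot.goto(position, orientation): joint-space move of the TCP to a pose.
- bot.line_to(position, ori=None, speed=150): straight line of the TCP; ori=None keeps the orientation; speed is the mean speed in mm/s.
- bot.goto_joints(angles): joint-space move.
- claw.command_gripper(opening): opening from 0.0 (shut) to 1.0 (fully open); the grip force is fixed at half the most; returns when the fingers have stopped.
- bot.wait(seconds).
- bot.solve_ik(position, orientation): joint angles nearest the present ones, or None.
- eyes.camera(name): name is "side" or "top" or "wrist"; returns the picture (420x560x3 uint8, red, green, blue); there is no depth.
- eyes.calibration(name): a dict with "fov_y" (degrees; the focal length in pixels is half the picture's height over the tangent of half this angle, whatever the lens; pixels are square), "cx", "cy" (the principal point, pixels), "world_to_cam" (4x4, takes a point from world to camera coordinates). Camera axes: x right, y up, looking along -z (the intrinsics and any distortion apply to the point x, -y, -z); pixel columns grow to the right and rows downward; lengths in mm; the calibration is good to about 2 mm. A picture is of the moment at which its call begins: read the wrist's pose just before it. calibration takes no time and is no camera call; for the wrist camera it gives the pose at the moment of the call.
A pose or a line that the arm cannot do raises bot.IKError and nothing moves.
- bot.sign_off(): hands the job in; it is judged then, once.
Readings, each from a call of its own:
- bot.read_t(): time.
- bot.read_qpos(): joint angles.
- bot.read_qd(): joint speeds.
- bot.read_tau(): joint torques, N m.
- bot.read_position(): TCP position.
- bot.read_ee_rot(): TCP orientation.
- bot.read_wrist_force(): force on the tool from outside, world axes, zero at the start.
- bot.read_moment(): the same for the moment, N m.
- bot.read_opening(): opening from 0.0 (shut) to 1.0 (fully open).
- bot.read_gripper_force(): force on a finger pad.
Only numpy, scipy, OpenCV 4.12 (cv2) and the standard library are available. Lean on these libraries where they do the work, as an engineer would, in place of code of your own. Each camera call takes 0.05 s, during which the arm holds its last target. There are 200 camera calls.

## Working session

There is one attempt and no reset: what is moved stays moved. The work goes in short steps, each a Python script; the robot and the scene stay as the last script left them, time stands still between calls to the robot, and variables do not carry over. Pictures are saved under pics/ and viewed, at most 10 in all, crops included, and the job is handed in when it is done.

```bash
ls; mkdir -p pics
python3 - <<'E'
from cell import bot,claw,eyes
import cv2
for n in("side","top"):
    cv2.imwrite(f"pics/{n}0.png",eyes.camera(n)[:,:,::-1]); c=eyes.calibration(n); print(n,c)
print(bot.read_t(),bot.nose_length,bot.read_ee_rot())
E
```

```text
pics
side {'fov_y': 52.108378300828285, 'cx': 276.2153920850685, 'cy': 211.94322104418106, 'world_to_cam': array([[ 9.53003945e-01, -3.02914152e-01, -5.14758983e-03,
        -4.65128997e+02],
       [ 1.19959204e-01,  3.61694578e-01,  9.24546819e-01,
        -1.35460344e+02],
       [-2.78196460e-01, -8.81714267e-01,  3.81033700e-01,
        -9.35813171e+02],
       [ 0.00000000e+00,  0.00000000e+00,  0.00000000e+00,
         1.00000000e+00]])}
top {'fov_y': 50.535484315824725, 'cx': 276.19184179253705, 'cy': 207.63332596887693, 'world_to_cam': array([[ 1.11892840e-02, -9.99922925e-01,  5.37998014e-03,
        -1.83392512e+01],
       [ 9.98151345e-01,  1.14905688e-02,  5.96813096e-02,
        -4.85844575e+02],
       [-5.97385287e-02,  4.70224329e-03,  9.98202984e-01,
        -1.17272315e+03],
       [ 0.00000000e+00,  0.00000000e+00,  0.00000000e+00,
         1.00000000e+00]])}
0.1 14.0 [-3.07011551e+00 -6.58893308e-01  7.14887707e-06]
```

View pics/top0.png

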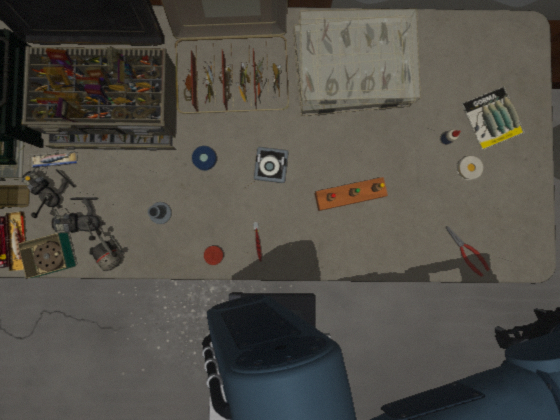

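View pics/side0.png

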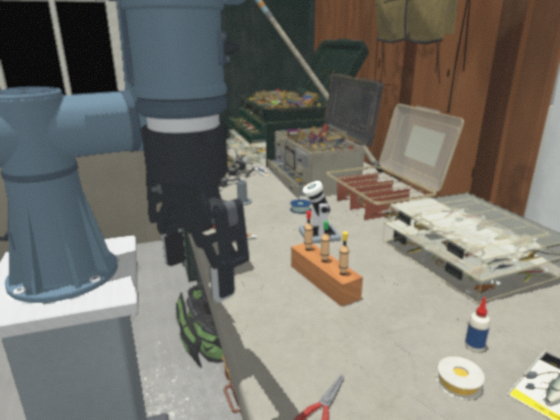

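Top view: rack around (351,193) with red (331,197), green (355,191) and yellow (378,185) tips. Camera is at (270,165), tube (160,212), tin (214,255), spool (204,157), lure (258,240). Side view: tips red (309,214), green (326,227), yellow (345,236); lens ring about (314,188).

```bash
cat > h.py <<'E'
import numpy as np,cv2
from scipy.spatial.transform import Rotation as R
from cell import bot,claw,eyes
def K(c):
    f=210/np.tan(np.radians(c['fov_y']/2)); return f
def proj(c,p):
    q=c['world_to_cam'][:3,:3]@np.asarray(p,float)+c['world_to_cam'][:3,3]
    f=K(c); return np.array([c['cx']+f*q[0]/-q[2], c['cy']-f*q[1]/-q[2]])
def ray(c,u,v):
    f=K(c);M=c['world_to_cam'];d=M[:3,:3].T@np.array([(u-c['cx'])/f,-(v-c['cy'])/f,-1])
    return -M[:3,:3].T@M[:3,3], d/np.linalg.norm(d)
def atz(c,u,v,z):
    o,d=ray(c,u,v); return o+d*(z-o[2])/d[2]
def tri(obs):
    A=0;b=0
    for c,u,v in obs:
        o,d=ray(c,u,v);P=np.eye(3)-np.outer(d,d);A=A+P;b=b+P@o
    x=np.linalg.solve(A,b); return x,[np.round(proj(c,x)-[u,v],1) for c,u,v in obs]
E
python3 - <<'E'
from h import *
t=eyes.calibration("top");s=eyes.calibration("side");w=eyes.calibration("wrist")
for n,a,b in(("r",(331,197),(309,214)),("g",(355,191),(326,227)),("y",(378,185),(345,236))):print(n,tri([(t,*a),(s,*b)]),atz(t,*a,130))
print("rack",atz(t,351,193,50),"cam",atz(t,270,165,130),"tube",atz(t,158,209,68),"lens",tri([(t,270,165),(s,314,188)]))
# wrist cam in tool frame
Rt=R.from_rotvec(bot.read_ee_rot()).as_matrix();p=np.array(bot.read_position());M=w['world_to_cam']
print("wc pos",Rt.T@(-M[:3,:3].T@M[:3,3]-p),"R",np.round(Rt.T@M[:3,:3].T,3),w['fov_y'])
img=cv2.imread("pics/top0.png")[130:270,140:400];cv2.imwrite("pics/topc.png",cv2.resize(img,None,fx=3,fy=3,interpolation=cv2.INTER_CUBIC))
E
```

```text
r (array([ 510.15470675, -145.45677921,  132.08792729]), [array([ 0.6, -1.6]), array([-2. ,  0.2])]) [ 506.34585115 -144.27732407  130.        ]
g (array([ 524.70749187, -204.14653896,  125.5354151 ]), [array([ 0.4, -1.1]), array([-1.4,  0.2])]) [ 521.56668671 -202.25030933  130.        ]
y (array([ 539.38323926, -259.34198757,  128.62771764]), [array([ 0.4, -1. ]), array([-1.4,  0.2])]) [ 536.79251406 -257.92913021  130.        ]
rack [ 524.19380108 -206.4431095    50.        ] cam [582.3919377    3.87594563 130.        ] tube [475.87879373 288.07396359  68.        ] lens (array([584.24884637,   3.05269504, 132.53273528]), [array([ 0.3, -0.9]), array([-1. ,  0.1])])
wc pos [ 7.93511371e+01  4.51263018e-02 -1.29857935e+02] R [[ 0.     0.951  0.31 ]
 [ 1.    -0.     0.   ]
 [ 0.     0.31  -0.951]] 67.05852449905717
```

View pics/topc.png

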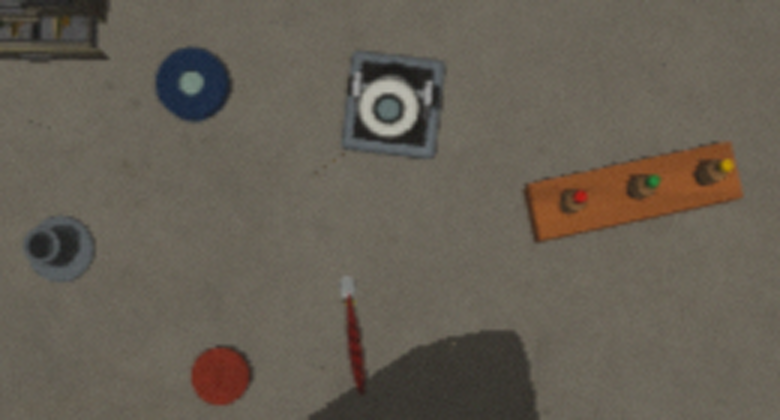

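Close-up (offset 140,130, ×3): ring light at about (388,108), tube rim (42,245), rack corners near (527,185), (733,143), (742,197), (537,241). I'll take wrist views next.

```bash
cat >> h.py <<'E'
def ori(z,x):
    z=np.array(z,float);z/=np.linalg.norm(z);x=np.array(x,float);x=x-z*(x@z);x/=np.linalg.norm(x)
    return R.from_matrix(np.c_[x,np.cross(z,x),z]).as_rotvec()
def shot(name):
    c=eyes.calibration("wrist");im=eyes.camera("wrist")
    cv2.imwrite(f"pics/{name}.png",im[:,:,::-1]);np.savez(f"pics/{name}.npz",**c)
def load(name): return cv2.imread(f"pics/{name}.png"),dict(np.load(f"pics/{name}.npz"))
def camlook(target,d,dist,x):
    """TCP pose so the wrist camera looks along d at target from dist"""
    d=np.array(d,float)/np.linalg.norm(d)
    cRt=np.array([[0,.951,.31],[1,0,0],[0,.31,-.951]]); 
    # camera axes in world: z=-d; tool x in the plane spanned with camera y
    y=np.array(x,float);y=y-d*(y@d);y/=np.linalg.norm(y);C=np.c_[np.cross(y,-d),y,-d]
    T=C@cRt.T; U,_,V=np.linalg.svd(T);T=U@V
    return np.array(target)-d*dist-T@np.array([79.35,0,-129.86]), R.from_matrix(T).as_rotvec()
E
python3 - <<'E'
from h import *
L=np.array([583,3,130.]);rk=np.array([522,-202,90]);tb=np.array([476,288,68])
plan=[("rk1",rk,(0,0.25,-1),300,(0.26,-0.966,0)),("rk2",rk,(.5,0,-1),300,(.26,-.966,0)),("rk1b",rk,(0,0.25,-1),300,(-0.26,0.966,0)),
("c1",L,(.45,0,-1),280,(1,0,0)),("c2",L,(.1,.5,-1),280,(1,0,0)),("c3",L,(.5,-.5,-1),280,(1,0,0)),("c4",L,(1,.1,-1),280,(1,0,0)),
("t1",tb,(0,0,-1),300,(1,0,0)),("t2",tb,(.4,0.4,-1),300,(1,0,0))]
for n,t,d,ds,x in plan:
    p,o=camlook(t,d,ds,x)
    try: bot.goto(p,o); bot.wait(.3); shot(n); print(n,p.round(),bot.read_qpos()[5],bot.read_t())
    except bot.IKError as e: print(n,p.round(),"IK",e)
ims=[cv2.resize(cv2.imread(f"pics/{n}.png"),(266,200)) for n in "rk1 rk2 rk1b c1 c2 c3 c4 t1 t2".split() if __import__('os').path.exists(f"pics/{n}.png")]
while len(ims)<9: ims.append(ims[0]*0)
cv2.imwrite("pics/m.png",np.vstack([np.hstack(ims[i:i+3]) for i in(0,3,6)]))
E
```

```text
rk1 [ 513. -206.  246.] 2.286367765032711 2.5833
rk2 [ 447. -168.  222.] 2.2804228977592147 3.5583
rk1b [ 531. -272.  229.] -1.1107712922674013 6.7583
c1 [497.   3. 236.] 0.8548132084677121 8.825
c2 [536. -54. 245.] 0.7742171419143681 9.825
c3 [497.  50. 225.] 2.186570436523476 11.575
c4 [465.  -4. 198.] IK the arm cannot take that pose within its joint ranges
t1 [441. 288. 220.] 2.0698357629765436 12.8833
t2 [390. 240. 189.] 1.535454519179222 13.8583
```

View pics/m.png

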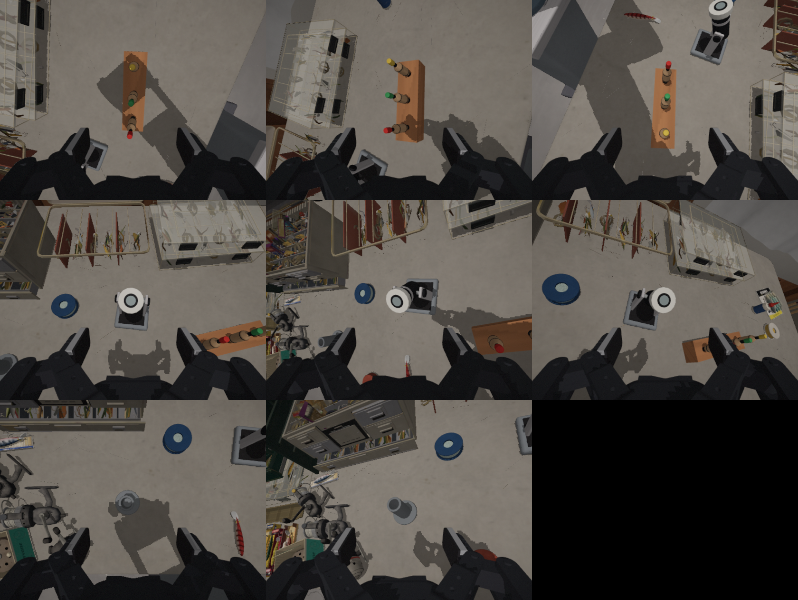

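Wrist montage: rack and all tips are visible in rk1, rk2 and rk1b. The ring light is clear in c1–c3, and the tube is clear in t1 at about (265,212) full-res and t2 at about (280,225). I'll fit models to these views.

```bash
cat > fit.py <<'E'
from h import *
from scipy.optimize import minimize,least_squares
top=eyes.calibration("top");side=eyes.calibration("side")
V={n:load(n) for n in "rk1 rk2 rk1b c1 c2 c3 t1 t2".split()}
V["top"]=(cv2.imread("pics/top0.png"),top);V["side"]=(cv2.imread("pics/side0.png"),side)
hsv={n:cv2.cvtColor(v[0],cv2.COLOR_BGR2HSV).astype(int) for n,v in V.items()}
def blob(m,near,rad):
    n,l,s,c=cv2.connectedComponentsWithStats(m.astype(np.uint8)); b=None
    for i in range(1,n):
        if np.linalg.norm(c[i]-near)<rad and (b is None or s[i,4]>s[b,4]): b=i
    return (None,None,0) if b is None else (c[b],l==b,s[b,4])
if __name__=="__main__":
    # tips
    tips={}
    for n,g,hr in(("r",(508,-145,130),(-8,6)),("g",(523,-203,130),(45,85)),("y",(538,-258,130),(22,34))):
        obs=[]
        for k in("rk1","rk2","rk1b","side"):
            h=hsv[k];H=h[...,0].copy();H[H>150]-=180
            c,_,a=blob((H>=hr[0])&(H<=hr[1])&(h[...,1]>150)&(h[...,2]>60),proj(V[k][1],g),15 if k!="side" else 8)
            if c is not None: obs.append((V[k][1],*c)); print(n,k,c.round(1),a)
        tips[n],e=tri(obs); print(n,tips[n].round(1),e)
    # rack
    def orange(k):
        h=hsv[k];return cv2.morphologyEx(((h[...,0]>5)&(h[...,0]<17)&(h[...,1]>130)&(h[...,2]>40)).astype(np.uint8),cv2.MORPH_CLOSE,np.ones((9,9)))
    ms={}
    for k in("rk1","rk2","rk1b"):
        m=orange(k);c,b,a=blob(m,proj(V[k][1],(522,-202,40)),40);ms[k]=b.astype(np.uint8);print(k,a)
    def sil(q,k):
        c,s=np.cos(q[2]),np.sin(q[2])
        P=[proj(V[k][1],(q[0]+c*x-s*y,q[1]+s*x+c*y,z)) for x in(-25,25) for y in(-90,90) for z in(0,50)]
        hull=cv2.convexHull(np.float32(P));im=np.zeros((840,1120),np.uint8)
        cv2.fillConvexPoly(im,np.int32(np.round((hull*2+.5)*16)),1,shift=4);return im
    big={k:cv2.resize(m,None,fx=2,fy=2,interpolation=0) for k,m in ms.items()}
    cost=lambda q:sum(1-(sil(q,k)&big[k]).sum()/(sil(q,k)|big[k]).sum() for k in ms)
    r=minimize(cost,[522,-202,.26],method="Nelder-Mead",options=dict(initial_simplex=[[522,-202,.26],[530,-202,.26],[522,-194,.26],[522,-202,.33]],xatol=.02,fatol=1e-4))
    print("rack",r.x,r.fun)
    q=r.x
    for n,yy in(("r",60),("g",0),("y",-60)):
        for d in(0,):
            h=np.array([q[0]-np.sin(q[2])*yy,q[1]+np.cos(q[2])*yy,8]); a=tips[n]-h; print(n,"hole",h.round(1),"lean",(a/np.linalg.norm(a)).round(3),"len",np.linalg.norm(a))
    # ring
    pts={}
    for k in("c1","c2","c3"):
        h=hsv[k];m=(h[...,1]<40)&(h[...,2]>150);c,b,a=blob(m,proj(V[k][1],(583,3,130)),25)
        cn=max(cv2.findContours(b.astype(np.uint8),cv2.RETR_EXTERNAL,cv2.CHAIN_APPROX_NONE)[0],key=cv2.contourArea)
        pts[k]=cv2.convexHull(cn)[:,0].astype(float);print(k,c.round(1),a,cv2.fitEllipse(cn))
    def circ(q,k):
        a,yw=q[3],q[4];z=np.array([-np.sin(a)*np.cos(yw),-np.sin(a)*np.sin(yw),np.cos(a)])
        x=np.cross([0,1,0],z);x/=np.linalg.norm(x);y=np.cross(z,x)
        t=np.linspace(0,2*np.pi,180,endpoint=False)[:,None];r=24
        return np.array([proj(V[k][1],p) for p in q[:3]+r*(np.cos(t)*x+np.sin(t)*y)])
    def res(q):
        o=[]
        for k,P in pts.items():
            C=circ(q,k).astype(np.float32).reshape(-1,1,2)
            o+=[cv2.pointPolygonTest(C,tuple(map(float,p)),True) -.3 for p in P]
        return o
    r=least_squares(res,[583,3,130,.45,-.1],loss="soft_l1",diff_step=1e-4,x_scale=[1,1,1,.02,.02]);print("lens",r.x.round(3),"rms",np.sqrt(np.mean(np.square(res(r.x)))))
    ov=[]
    for k in("c1","c2","c3"):
        im=cv2.resize(V[k][0],None,fx=4,fy=4);cv2.polylines(im,[np.int32((circ(r.x,k)+.5)*4)],1,(0,0,255),1)
        u=(proj(V[k][1],r.x[:3])*4).astype(int);ov.append(im[u[1]-150:u[1]+150,u[0]-130:u[0]+130])
    for k in("t1","t2"):
        im=cv2.resize(V[k][0],None,fx=4,fy=4,interpolation=2);u=(proj(V[k][1],(476,288,50))*4).astype(int);print(k,(u[0]-130,u[1]-150));ov.append(im[u[1]-150:u[1]+150,u[0]-130:u[0]+130])
    im=cv2.resize(V["rk2"][0],None,fx=2,fy=2);cs=cv2.findContours(sil(q,"rk2"),0,2)[0];cv2.polylines(im,cs,1,(255,0,0),1);u=(proj(V["rk2"][1],(522,-202,60))*2).astype(int);ov.append(im[u[1]-150:u[1]+150,u[0]-130:u[0]+130])
    cv2.imwrite("pics/ov.png",np.vstack([np.hstack(ov[:3]),np.hstack(ov[3:])]))
E
python3 fit.py
```

```text
r rk1 [273.1 283. ] 153
r rk2 [256.  273.2] 180
r rk1b [286.8 136.1] 152
r side [308.3 213.8] 16
r [ 510.8 -148.5  133.5] [array([-0.1,  0.2]), array([-1.2, -0.9]), array([ 0.1, -0.2]), array([-0.5,  0.3])]
g rk1 [275.6 216.4] 85
g rk2 [260.1 200.3] 107
g rk1b [282.9 207.5] 32
g side [326. 226.] 3
g [ 524.5 -207.   129.3] [array([-0.2, -2.5]), array([ 0. , -1.1]), array([ 1.5, -2.4]), array([-0.9,  0. ])]
y rk1 [278.4 140.8] 127
y rk2 [262.2 130.2] 172
y rk1b [281.8 278.3] 130
y side [344.8 235.7] 18
y [ 537.7 -264.8  132. ] [array([-0.5, -0.3]), array([-0.8, -0.3]), array([0.1, 0.3]), array([-0.7,  0.2])]
rk1 6342
rk2 8114
rk1b 6287
rack [ 5.24290476e+02 -2.05865372e+02  2.21702547e-01] 0.571904770122659
r hole [ 511.1 -147.3    8. ] lean [-0.002 -0.009  1.   ] len 125.46697362191964
g hole [ 524.3 -205.9    8. ] lean [ 0.002 -0.01   1.   ] len 121.28862653475169
y hole [ 537.5 -264.4    8. ] lean [ 0.001 -0.003  1.   ] len 124.00037963475077
c1 [274.3 210.2] 1620 ((274.4292297363281, 210.3576202392578), (52.3726806640625, 55.60462188720703), 110.22367095947266)
c2 [276.4 211. ] 1281 ((275.94049072265625, 211.47483825683594), (43.42229461669922, 52.87419509887695), 142.8380126953125)
c3 [276.2 209.6] 1461 ((276.67486572265625, 209.77000427246094), (49.81134033203125, 53.345420837402344), 7.3409318923950195)
lens [ 5.79879e+02  7.07800e+00  1.35351e+02  4.65000e-01 -5.30000e-02] rms 0.7287549972973921
t1 (np.int64(986), np.int64(687))
t2 (np.int64(1022), np.int64(715))
```

View pics/ov.png

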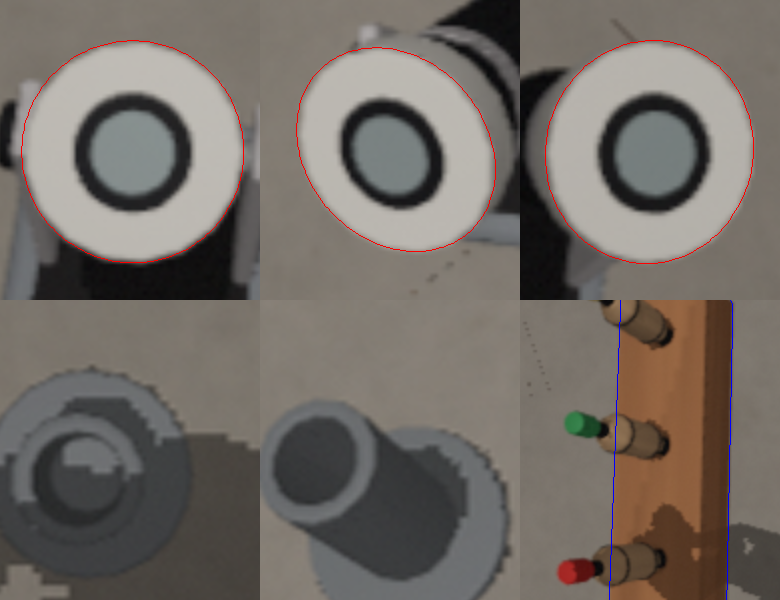

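The ring circle overlays fit tightly, with lens at about (580,7,135) and tilt 0.465. In the t1 crop the tube rim centre is at about (80,171), in t2 at (58,161). Rack outline is roughly right, so I'll check the float axes and tube by projecting them.

```bash
cat > chk.py <<'E'
from fit import *
o=[(V["t1"][1],266.1,214.1),(V["t2"][1],269.6,218.6)]
print("tube",tri(o),[atz(*x,68).round(1) for x in o],atz(top,158-4+.3,130+245/3-.3,68), "foot",atz(V["t1"][1],268.6,214.4,5))
tube=tri(o)[0]
def circ(c,p,r): 
    t=np.linspace(0,2*np.pi,60);return np.int32([(proj(c,(p[0]+r*np.cos(a),p[1]+r*np.sin(a),p[2]))+.5)*4 for a in t])
H={"r":((511.1,-147.3,8),(510.8,-148.5,133.5)),"g":((524.3,-205.9,8),(524.5,-207,129.3)),"y":((537.5,-264.4,8),(537.7,-264.8,132))}
ov=[]
for n in"ry":
    a,b=map(np.array,H[n]);d=(b-a)/np.linalg.norm(b-a)
    for k in("rk1","rk2","rk1b"):
        im=cv2.resize(V[k][0],None,fx=4,fy=4,interpolation=2);c=V[k][1]
        P=lambda s:tuple(int(v) for v in (proj(c,a+d*s)+.5)*4)
        cv2.line(im,P(42),P(130),(255,0,0),1)
        for s in(42,104,130):cv2.circle(im,P(s),3,(255,255,0),1)
        u=P(75);s=im[u[1]-140:u[1]+140,u[0]-90:u[0]+90];ov.append(cv2.copyMakeBorder(s,0,280-s.shape[0],0,180-s.shape[1],0))
for k in("t1","t2"):
    im=cv2.resize(V[k][0],None,fx=4,fy=4,interpolation=2);c=V[k][1]
    for z,r in((68,16),(68,11),(0,30)):cv2.polylines(im,[circ(c,(tube[0],tube[1],z),r)],1,(0,0,255),1)
    u=(proj(c,(476,288,50))*4).astype(int);ov.append(im[u[1]-140:u[1]+140,u[0]-110:u[0]+110])
cv2.imwrite("pics/chk.png",np.vstack([np.hstack(ov[:3]+[ov[6]]),np.hstack(ov[3:6]+[ov[7]])]))
E
python3 chk.py
```

```text
tube (array([470.99151867, 300.92943863,  65.35316358]), [array([-0.5,  0.5]), array([ 0.4, -0.5])]) [array([471.5, 300.4,  68. ]), array([469.6, 300.2,  68. ])] [469.74358884 297.30715699  68.        ] foot [470.10531571 300.25259953   5.        ]
```

View pics/chk.png

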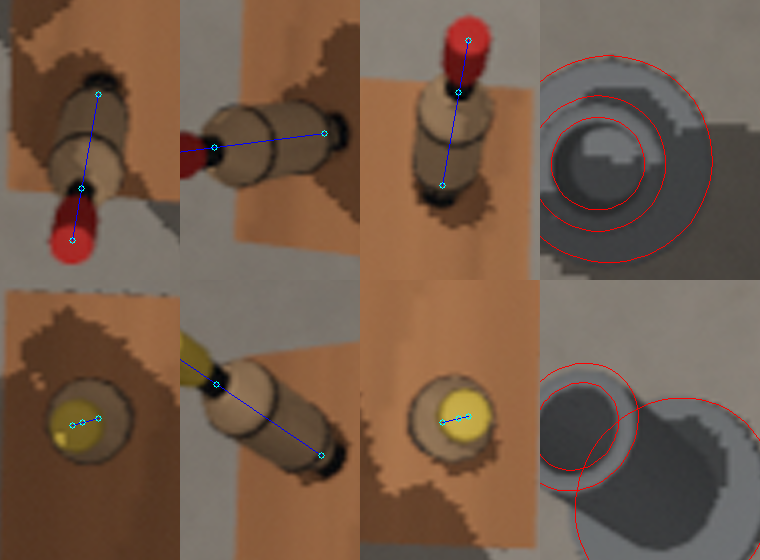

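Overlays agree: vertical axes land on the stems and tips, and the tube is at about (470.5,300.5), with its rings on the rim and foot. Now I'll grasp yellow.

```bash
cat >> h.py <<'E'
RX=np.array([-np.sin(.2217),np.cos(.2217),0])
def st(m): print(m,np.round(bot.read_position(),1),"F",np.round(bot.read_wrist_force(),1),"op",round(bot.read_opening(),3),"gf",round(bot.read_gripper_force(),1),"t",round(bot.read_t(),1),flush=True)
E
python3 - <<'E'
from h import *
o=ori((0,0,-1),RX);x,y=537.6,-264.6
bot.goto((x,y,250),o);bot.line_to((x,y,88),speed=150);st("down")
claw.command_gripper(0.0);st("grip")
bot.line_to((x,y,300),speed=150);st("up")
tx=(1,0,0)
bot.goto((470.5,300.5,250),ori((0,0,-1),tx));bot.wait(.3);st("above tube");print(bot.read_qpos())
shot("wt");cv2.imwrite("pics/st.png",eyes.camera("side")[:,:,::-1]);cv2.imwrite("pics/tt.png",eyes.camera("top")[:,:,::-1])
c=eyes.calibration("side");u=proj(c,(470.5,300.5,171)).astype(int);print("foot pred side",proj(c,(470.5,300.5,171)),"tip",proj(c,(470.5,300.5,300)))
a=cv2.imread("pics/wt.png");b=cv2.imread("pics/st.png")
b=b[u[1]-40:u[1]+60,u[0]-30:u[0]+30];cw=eyes.calibration("wrist");print("foot pred wrist",proj(cw,(470.5,300.5,171)))
cv2.imwrite("pics/v.png",np.hstack([a[:,:,:],cv2.resize(b,(240,420),interpolation=2)]))
E
```

```text
down [ 538.3 -265.1   89.1] F [-0.3 -0.4 -0.1] op 1.005 gf 0.0 t 17.2
grip [ 537.7 -264.8   88.3] F [-0.5  0.4  3.5] op 0.193 gf 58.6 t 17.8
up [ 537.2 -264.3  298.8] F [ 0.4  0.8 -1.1] op 0.189 gf 58.5 t 19.4
above tube [470.7 300.3 250. ] F [-0.2 -0.5 -1. ] op 0.19 gf 58.5 t 22.1
[ 3.55251214e-01  1.39603688e-01  1.64440561e+00 -1.66549537e-05
  1.35755792e+00  1.92646442e+00]
foot pred side [239.3680938  148.26230742] tip [237.6459967  103.60877781]
foot pred wrist [279.84407597 224.15786926]
```

View pics/v.png

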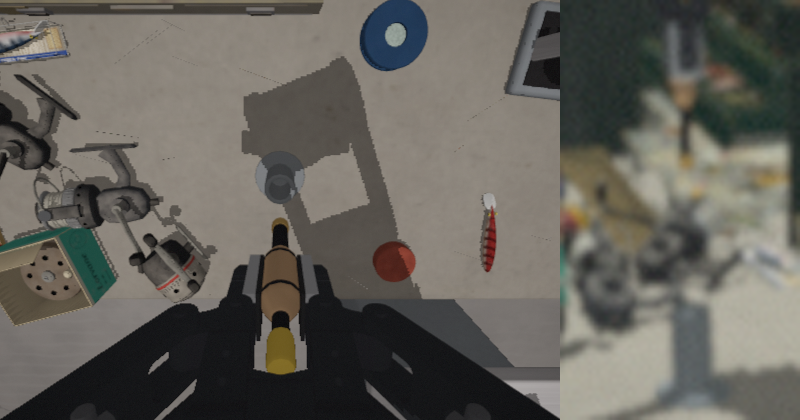

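Yellow is held straight: foot end at (280,221) against a predicted (280,224). The tube rim is centred near (280,187). Now I'll lower it and release.

Run:
```python
from h import *
im,c=load("wt");print("rim pred",proj(c,(470.5,300.5,68)),atz(c,280,187,68))
x,y=470.5,300.5
bot.line_to((x,y,165),speed=150);st("near rim")
bot.line_to((x,y,115),speed=80);st("in")
bot.line_to((x,y,91),speed=50);st("low")
claw.command_gripper(0.6);st("open")
bot.line_to((x,y,230),speed=150);bot.wait(.1);st("up")
shot("wt2");im,c=load("wt2");u=proj(c,(x,y,100)).astype(int);print(u,"tip pred",proj(c,(x,y,138)))
cv2.imwrite("pics/v2.png",cv2.resize(im[max(0,u[1]-100):u[1]+100,u[0]-130:u[0]+130],None,fx=3,fy=3,interpolation=2))
```

```text
rim pred [279.76611459 188.08836368] [471.63467679 300.26253276  68.        ]
near rim [471.1 300.7 165.8] F [-0.9 -0.2 -1.6] op 0.185 gf 58.5 t 22.9
in [470.7 300.6 115.1] F [-0.3  0.2  0.3] op 0.191 gf 58.5 t 23.7
low [470.4 300.5  90.8] F [-1.1 -0.4  0. ] op 0.183 gf 58.5 t 24.3
open [470.6 300.5  91.2] F [-0.9 -0.2  0.3] op 0.601 gf 0.0 t 24.8
up [469.8 300.2 228.6] F [ 0.2 -0.4 -0.2] op 0.604 gf 0.0 t 25.9
[279 202] tip pred [279.49047544 217.33053968]
```

View pics/v2.png

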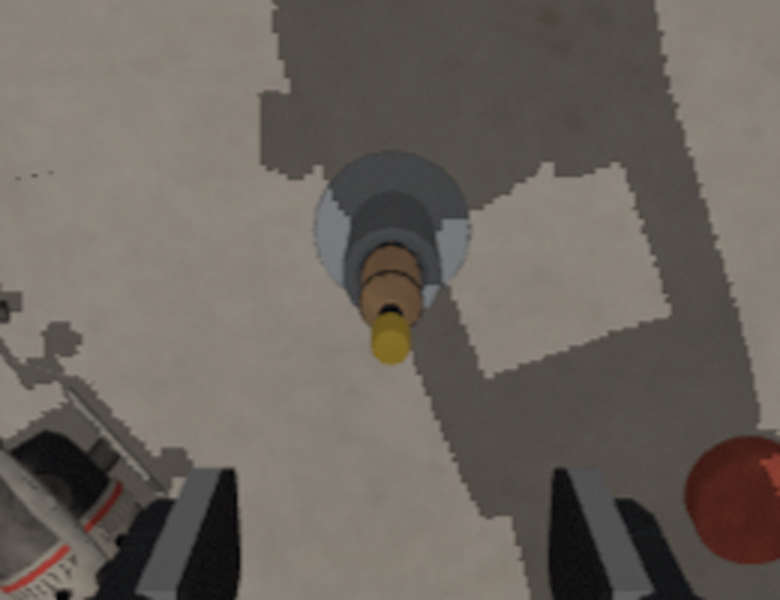

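The yellow float stands upright in the tube, its tip at about (279,216) as predicted for resting on the floor. Red next.

Run:
```python
from h import *
x,y=511,-147.9
bot.line_to((470.5,300.5,320),speed=200)
bot.goto((x,y,280),ori((0,0,-1),RX));claw.command_gripper(1.0)
bot.line_to((x,y,88),speed=150);st("down")
claw.command_gripper(0.0);st("grip")
bot.line_to((x,y,300),speed=150);st("up")
L=np.array([579.9,7.1,135.4]);a,w=.465,-.053;z=np.array([-np.sin(a)*np.cos(w),-np.sin(a)*np.sin(w),np.cos(a)])
o=ori(-z,(1,0,0));P=lambda d:L+z*(d+80)
bot.goto(P(110),o);bot.wait(.2);st("pre")
bot.line_to(P(50),speed=50);bot.wait(.4);st("final");print(P(50))
shot("wf");im,c=load("wf");print("lens",proj(c,L),"foot",proj(c,L+z*50),"tip",proj(c,L+z*180),bot.read_ee_rot()-o)
cv2.imwrite("pics/sf.png",eyes.camera("side")[:,:,::-1]);s=eyes.calibration("side");b=cv2.imread("pics/sf.png");u=proj(s,L+z*60).astype(int)
print("side",proj(s,L),proj(s,L+z*50))
cv2.imwrite("pics/v3.png",np.hstack([im,cv2.resize(b[u[1]-52:u[1]+53,u[0]-30:u[0]+30],(240,420),interpolation=2)]))
```

```text
down [ 511.7 -148.3   88.9] F [0.6 0.3 0.8] op 1.002 gf 0.0 t 30.7
grip [ 511.1 -148.    88.3] F [ 0.1 -0.2  3.2] op 0.189 gf 58.7 t 31.4
up [ 510.6 -147.7  298.9] F [-0.2  0.7  0.2] op 0.193 gf 58.5 t 32.9
pre [494.9  11.4 305.2] F [-0.7 -0.4 -0.6] op 0.19 gf 58.5 t 34.8
final [521.7  10.1 251.7] F [-0.5 -0.1 -0.1] op 0.188 gf 58.5 t 36.6
[521.68689193  10.18818684 251.59680353]
lens [279.95030535 203.64395764] foot [279.92509906 224.43631472] tip [279.74813874 370.40865246] [-8.70771313e-05  4.08476275e-05  1.34767130e-04]
side [310.7926632  186.68288986] [302.39083294 169.84159264]
```

View pics/v3.png

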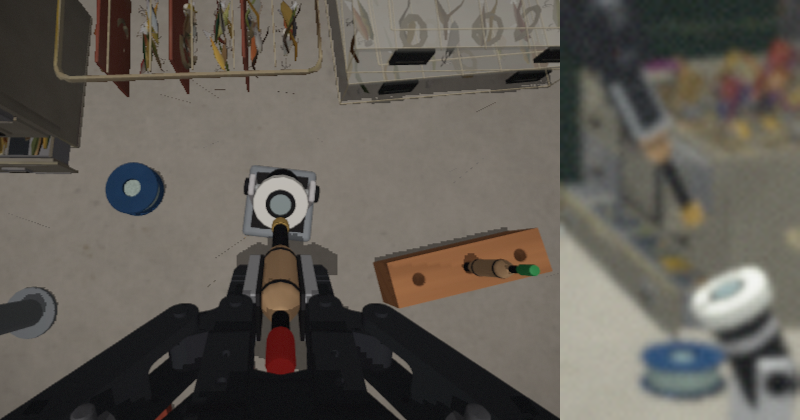

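The red float is in line with the lens: foot at (280,220), lens at (280,203) in the wrist view, matching the prediction. The side view shows the expected gap of about 50 mm, and green is still in the rack.

Run:
```python
from cell import bot
print(bot.sign_off(),bot.read_t())
```

```text
the job is handed in; nothing more can be done
the job is handed in; nothing more can be done
```

I handed the job in at about 37 s: the yellow float stands foot down in the tube, and the red float is held about 50 mm from the lens with its foot pointing into it. In the pictures green was still in its hole. I measured these positions from the camera images, and no verdict came back when I handed it in.

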